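Turn and close up slide boxes in a first-in-first-out lane

TASK

Restock the slide-box lane first in, first out: first push the old box, which lies in the lane, forward until it is fully home against the black end stop. Then, without lifting or gripping it, push the new box a quarter turn clockwise (seen from above) about the corner that sits at the red-capped post, keeping that corner at the post, so that it lies flat along the back fence with its clasp side facing out towards the robot. Finally slide it along the fence until it closes up behind the old box, both square in the lane, and disturb nothing else.

Things in the scene. Friction and masses are not known exactly. Their poses are not given: they have to be found in the camera images.
- lane: Lane of aluminium rails fixed to the worktop, its place and slight yaw vary. Origin: on the worktop, at the box-side face of the back fence. x points away from the robot, square to the fence; y along the fence towards the end stop (robot's left). In this frame (mm) the fence face is x=0 from y=-95 to 222, 26 high, with a foot behind it. Boxes slide on the bare worktop.
- near_rail (a point): Near rail of the lane, like the fence, 26 mm high: this point is the middle of its box-side face at the end where the rail begins, on the worktop (lane x=-100, y=65 mm); from here it runs to the end stop, its foot reaching 23 mm towards the robot. Lane axes.
- post (a point): Turning post: upright steel, 16 mm diameter, 49 mm high with a red cap, fixed; the point is on its centre line 18 mm above the worktop (lane x=8, y=-130 mm), so its front is in line with the fence. Lane axes.
- heel (a point): Black fixed heel block, 70 mm along the lane, 20 mm deep, 28 mm high, behind the far end of the crosswise new box; the point is the middle of its box-side face on the worktop (lane x=25, y=-190 mm). Lane axes.
- end_stop (a point): Black end stop across the lane, 28 mm high: middle of its box-side face, 18 mm above the worktop (lane y=210 mm). Lane axes.
- box_old: Old stock: orange slide box, lid stays shut, 92 mm (its x) by 172 mm (its y) by 36 mm high, about 0.24 kg. Origin: centre of its underside. Small clasp on its -x face. Lies in the lane with axes nearly the lane's, 50 to 110 mm short of the end stop and in the way of the turning new box. Home: origin at lane y=124 mm, x about -50 to -46.
- box_new: New stock: identical orange box, origin at centre of underside, clasp (5 mm proud, not solid) on its -x face. Starts crosswise, long axis pointing at the robot, yaw about +90 degrees from the lane's, clasp side away from the lane, up to 20 mm short of the heel block and of the post beside its +x face. Turned: axes as the lane's; closed up: origin at lane x=-46, y=-48 mm.
- cylinder (a point): Tall grey gas cylinder, fixed, about 140 mm across and over 400 mm tall, behind the lane: keep the arm clear of it. The point is the centre of its foot.
- held_corner (a point): The corner of the new box at the turning post: box +x, -y corner, 18 mm above its underside; box axes.
- clasp (a point): Middle of the new box's clasp side (-x face), 18 mm above its underside; box axes.
- blower: Bystander: dark rubber lens blower, 49 mm wide, 98 mm tall, standing at the left; origin at the centre of its underside; leave alone.
- petri: Bystander: petri dish, 60 mm across, 14 mm tall, at the left front; origin at the centre of its underside; leave alone.
- spray: Bystander: small blue-white spray bottle, 30 mm wide, 104 mm tall, standing behind the rack; origin at the centre of its underside; leave alone.
- objective_can: Bystander: white can with black lid, 34 mm wide, 59 mm tall, standing behind the rack; origin at the centre of its underside; leave alone.
- eyepiece: Bystander: black microscope eyepiece, 37 mm wide, 44 mm tall, standing at the back left; origin at the centre of its underside; leave alone.

How it is judged:
On the way, in this order (a step that is already met when the one before it is completed fails the run):
1. the old box is home against the end stop (within 7 mm) while the new box still lies crosswise (y of box_old in the frame of lane above 0.117 m and angle between the x axis of box_old and the x axis of lane, either way round below 0.08 rad and angle between the x axis of box_new and the x axis of lane, either way round above 1.2 rad), for 0.2 s.
2. the new box has been turned a quarter turn (within 0.10 rad) and lies along the fence (within 10 mm), clasp side out (angle between the x axis of box_new and the x axis of lane, either way round below 0.1 rad and x of clasp in the frame of lane below -0.08 m and x of box_new in the frame of lane above -0.056 m), for 0.1 s.
At the end, for the whole second after the job is handed in: Old box within 7 mm of the end stop and square within 0.08 rad; new box behind it with a gap of at most 7 mm, clasp side out, within 10 mm of the back fence and square to the lane within 0.07 rad; both flat on the worktop, released and at rest (y of box_old in the frame of lane above 0.117 m and angle between the x axis of box_old and the x axis of lane, either way round below 0.08 rad and x of box_old in the frame of lane above -0.06 m and x of clasp in the frame of lane below -0.08 m and x of box_new in the frame of lane above -0.056 m and angle between the x axis of box_new and the x axis of lane, either way round below 0.07 rad and y of box_new in the frame of lane above -0.055 m and y of box_new in the frame of box_old above -0.179 m and height (world z) of each of box_new, box_old below 0.004 m and linear speed of each of box_new, box_old below 0.01 m/s); the robot touches nothing.
It fails at once if the new box is lifted or tipped (height (world z) of box_new above 0.012 m or angle between box_new's own z axis and vertical above 0.15 rad).
It fails at once if the old box is lifted or tipped (height (world z) of box_old above 0.012 m or angle between box_old's own z axis and vertical above 0.15 rad).
It fails at once if the held corner of the new box leaves the turning post by more than 90 mm (horizontal distance between held_corner and post above 0.09 m).
It fails at once if a bystander is moved by more than 20 mm (distance of any of blower, petri, spray, objective_can, eyepiece from where it was at the start of the episode above 0.02 m).
It also fails if it takes over 72 s, if anything falls off the work surface, if the arm or the gripper's body presses on something with over 40 N, if the wrist force passes 120 N, or if a joint passes its speed limit or range.

ROBOT

A 6-joint arm with a two-finger parallel gripper is mounted at the origin on a cart in front of the work surface, level with it; the furniture and walls round the work are solid. World frame = base frame: x ahead of the robot, y to its left, z up, the work surface at z = 0. Lengths are in m, angles in rad, forces in N, time in s.
With the tool pointing down it reaches from about 0.325 to 0.9 m from the base axis. Payload 6.1 kg.
Tool frame: the origin (TCP) lies at the very end of the fingers, on their centre line; the grasp point (between the pads) lies 19 mm behind it; z points along the fingers, y is the line along which they close (so a half turn about z gives the same grasp; the last joint's range is limited). The gripper opens to 85 mm and grips with 20 to 120 N. Pads are 22 mm wide; open, the fingers measure 114 mm over their backs; the gripper's body (76 mm by 85 mm) begins 54 mm behind the grasp point. The pads swing forward as they close: fully open they stand 13 mm farther back than shut.
Start: joints at [-1.452, 0.22, 1.526, -0, 1.395, -0.126], TCP at [0.151, -0.606, 0.231] pointing down, gripper open.
Joint ranges: [-2.98, 2.98], [-0.91, 2.08], [0.09, 2.57], [-1.24, 4.39], [0.2, 2.65], [-2.68, 2.68]. Speed limits (rad/s): [2.57, 2.57, 3.01, 3.14, 3.14, 3.14].

INTERFACE

Orientations are given as a unit quaternion [x, y, z, w].
In Python, from plant import observe, grab_frame, camera_params, close_job, boxes_of, masks_of, spot_point gives the robot as it stands.
- The arm moves only by the shell command python3 -m pendant 'ROWS' [FORCE]. ROWS is JSON, a list of rows, each a list of 5 numbers: the shift along the tool's x, y, z in mm, then the turn about the tool's z in degrees, then the gripper command: -1 is shut, 1 is fully open, values between are in proportion. A call has exactly 5 rows; each row shifts and turns the commanded pose from where the row before left it, along the tool's axes as they then stand; what a row does not reach is not made up. A row lasts 1/8 s, in which the tool goes at most 62.5 mm and 10.7 degrees, less where a joint would pass 70% of its speed; a pose out of reach is approached as far as the arm can. A call is refused whole if a number of a shift passes 62.5 or a number of a turn 10.7, either way. A call with a gripper value outside its range is refused whole. The fingers move at their own pace and stop on an object; FORCE is the grip in N (left out, the last holds). Time passes only in rows, so rows that do not move let the fingers close, or fill a call up. It gives the time, the measured TCP pose, the force, the opening and the grip force at its end, in the units of the state.
- observe(): the state, without advancing time (a new reading comes with each control period).
- grab_frame(name): name is "scene" or "top"; returns (picture, depth): 420x560x3 uint8, blue, green, red; 420x560 float32, m along the optical axis (not along the pixel's ray), 0 where there is no reading.
- camera_params(name): a dict with "vfov" (degrees; the focal length in pixels is half the picture's height over the tangent of half this angle, whatever the lens; pixels are square), "cx", "cy" (the principal point, pixels), "dist" ([k1, k2, p1, p2, k3] as OpenCV has them; the pictures are not rectified), "R" (3x3) and "t" (3): a world point X has camera coordinates R X + t. Camera axes: x right, y down, z forward; pixel columns grow to the right and rows downward; lengths in m; the calibration is good to about 2 mm. A picture is of the moment at which its call begins. camera_params takes no time and is no camera call.
- close_job(): hands the job in; it is judged then, once.
Trained networks look in the newest picture that a camera, given by its name, has taken for a name from the list of things; names that differ only in an ending like _2 or _b are one class to them, and where a whole thing is asked for, a point or a joint stands for the part that bears it (a point fixed in the world has none). Each returns a list of dicts, best first, with "score" (0 to 1); they miss things now and then, are a little off and sometimes report something else, mostly with a low value. They report only what shows in the picture. A call takes as long as a camera call.
- boxes_of(thing, camera): "point" ([column, row] in pixels, amid what is visible of it).
- masks_of(thing, camera): "mask" (420x560 bool, what is visible of it) and "point" ([column, row] in pixels, amid what is visible of it).
- spot_point(thing, camera): "point" ([column, row] in pixels: a listed point, or the origin of a listed thing).
The state is a dict: "t": time; "joints": joint angles; "joint_velocities": joint speeds; "tau": joint torques, N m; "tool_pos": TCP position; "ee_rot": TCP orientation; "wrist_force": force on the tool from outside, world axes, zero at the start; "ft_torque": the same for the moment, N m; "finger_gap": opening from 0.0 (shut) to 1.0 (fully open); "grip_force": force on a finger pad.
Only numpy, scipy, OpenCV 4.12 (cv2) and the standard library are available. Lean on these libraries where they do the work, as an engineer would, in place of code of your own. Each camera call takes 0.05 s, during which the arm holds its last target. There are 200 camera calls.

## Working session

There is one attempt and no reset: what is moved stays moved. The work goes in short steps, Python scripts to look and compute and a shell command to move; the robot and the scene stay as the last step left them, time stands still between calls to the robot, and variables do not carry over. Pictures are saved under pics/ and viewed, at most 10 in all, crops included, and the job is handed in when it is done.

```bash
ls; mkdir -p pics; cat > h.py <<'E'
import numpy as np, cv2
from plant import *
def K(name):
    p=camera_params(name); f=210/np.tan(np.radians(p['vfov'])/2)
    return np.array([[f,0,p['cx']],[0,f,p['cy']],[0,0,1.]]),np.array(p['dist'],float),np.array(p['R']),np.array(p['t'])
def onz(name,uv,z):
    k,d,R,t=K(name)
    q=cv2.undistortPoints(np.array(uv,float).reshape(-1,1,2),k,d).reshape(-1,2)
    r=np.c_[q,np.ones(len(q))]@R; c=-R.T@t
    return c+r*((z-c[2])/r[:,2])[:,None]
def cloud(name,depth):
    k,d,R,t=K(name)
    v,u=np.mgrid[:420,:560]; q=cv2.undistortPoints(np.stack([u,v],-1).reshape(-1,1,2).astype(float),k,d).reshape(420,560,2)
    P=np.dstack([q,np.ones((420,560))])*depth[...,None]
    return (P-t)@R
def proj(name,X):
    k,d,R,t=K(name); return cv2.projectPoints(np.array(X,float).reshape(-1,1,3),cv2.Rodrigues(R)[0],t,k,d)[0].reshape(-1,2)
E
python3 - <<'E'
from h import *
for c in ['scene','top']:
    im,d=grab_frame(c); cv2.imwrite(f'pics/{c}0.png',im)
    k,ds,R,t=K(c); print(c,-R.T@t,R[2])
    for n,z in [('lane',0),('near_rail',0),('post',.018),('heel',0),('end_stop',.018),('held_corner',.018),('clasp',.018),('box_old',0),('box_new',0),('cylinder',0),('blower',0),('petri',0),('spray',0),('objective_can',0),('eyepiece',0)]:
        for r in spot_point(n,c)[:2]: print(n,np.round(r['score'],2),np.round(r['point']),np.round(onz(c,r['point'],z)[0],4))
print(observe())
E
```

```text
pics
scene [0.08524644 0.86176534 0.79184247] [ 0.39856562 -0.6682676  -0.62814318]
lane 0.56 [308. 191.] [ 0.5695 -0.0712  0.    ]
near_rail 0.62 [333. 214.] [ 0.466  -0.0171  0.    ]
post 0.69 [315. 166.] [ 0.5933 -0.1619  0.018 ]
post 0.5 [318. 209.] [0.4987 0.0055 0.018 ]
heel 0.64 [316. 155.] [ 0.6325 -0.24    0.    ]
end_stop 0.74 [297. 239.] [0.4919 0.1298 0.018 ]
held_corner 0.82 [318. 158.] [ 0.6081 -0.2044  0.018 ]
clasp 0.56 [350. 147.] [ 0.5505 -0.306   0.018 ]
box_old 0.67 [315. 207.] [ 0.5194 -0.0167  0.    ]
box_new 0.75 [347. 156.] [ 0.5494 -0.2835  0.    ]
blower 0.95 [250. 317.] [0.4704 0.3668 0.    ]
petri 0.64 [312. 313.] [0.3641 0.2947 0.    ]
spray 0.62 [271. 151.] [ 0.7642 -0.196   0.    ]
objective_can 0.71 [262. 173.] [ 0.7238 -0.0835  0.    ]
objective_can 0.71 [314. 158.] [ 0.6273 -0.2234  0.    ]
eyepiece 0.58 [190. 254.] [0.6931 0.2823 0.    ]
eyepiece 0.24 [316. 154.] [ 0.6333 -0.2454  0.    ]
top [0.36842297 0.06041792 1.11903201] [ 0.19325083  0.00683861 -0.98112555]
lane 0.79 [325. 222.] [ 0.5668 -0.0445  0.    ]
near_rail 0.61 [317. 260.] [ 0.4587 -0
[... 932 characters left out ...]
y([-1.45209571e+00,  2.20405471e-01,  1.52648203e+00, -4.67188207e-05,
        1.39473393e+00, -1.26111743e-01]), 'joint_velocities': array([-6.41298420e-04,  2.80273169e-04,  2.23081366e-03,  2.08015445e-03,
        1.52465907e-03,  3.62111262e-05]), 'tau': array([-2.09378719e-03, -4.96831942e+01, -3.89720714e+01, -4.46281474e-04,
        9.25110544e-04, -1.54075110e-06]), 'tool_pos': array([ 0.15145659, -0.60635828,  0.23130578]), 'ee_rot': array([ 9.92517213e-01,  1.22104796e-01, -2.29447768e-05, -1.44699765e-05]), 'wrist_force': array([ 0.64569197, -0.54662483,  0.07266041]), 'ft_torque': array([-0.01640852, -0.04112856,  0.02574846]), 'grip_force': 0.0, 'finger_gap': 1.0010203719175108}
```

View pics/top0.png

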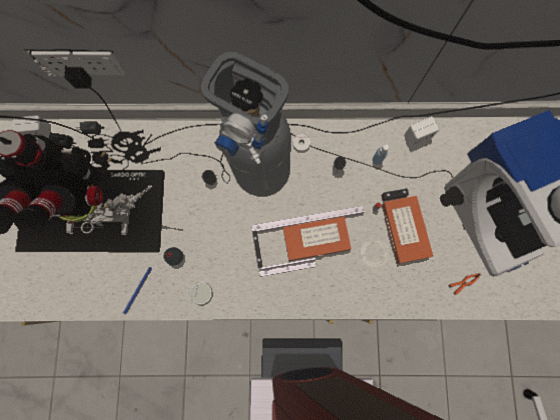

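View pics/scene0.png

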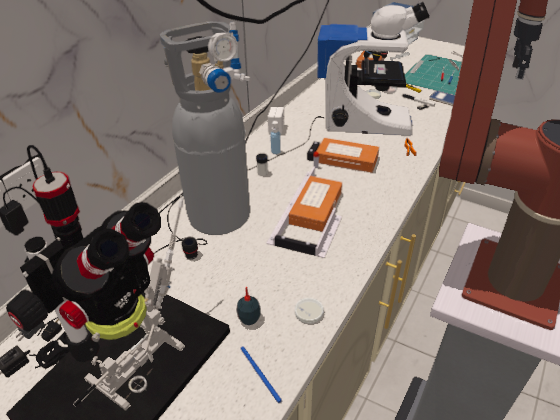

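```bash
cat >> h.py <<'E'
def boxrects(name='top',im=None,d=None):
    if im is None: im,d=grab_frame(name)
    hsv=cv2.cvtColor(im,cv2.COLOR_BGR2HSV); P=cloud(name,d)
    m=((hsv[...,0]<22)&(hsv[...,1]>120)&(hsv[...,2]>60)&(abs(P[...,2]-.036)<.006)&(P[...,0]>.3)&(P[...,0]<.8)).astype(np.uint8)
    m=cv2.morphologyEx(m,cv2.MORPH_OPEN,np.ones((3,3)))
    cs,_=cv2.findContours(m,cv2.RETR_EXTERNAL,cv2.CHAIN_APPROX_NONE)
    out=[]
    for c in cs:
        if cv2.contourArea(c)<300: continue
        w=onz(name,c.reshape(-1,2),.036)[:,:2]*1000
        r=cv2.minAreaRect(w.astype(np.float32)); out.append((r,cv2.boxPoints(r)))
    return out,m
E
python3 - <<'E'
from h import *
for c in ['top','scene']:
    o,m=boxrects(c)
    for r,b in o: print(c,np.round(r[0],1),np.round(r[1],1),round(r[2],1),np.round(b).tolist())
# black end stop/fence: high points
    im,d=grab_frame(c);P=cloud(c,d)
    q=P[(abs(P[...,2]-.049)<.012)&(P[...,0]>.52)&(P[...,0]<.68)&(P[...,1]<-.1)&(P[...,1]>-.24)]
    print('post?',len(q),np.round(q.mean(0) if len(q) else 0,4))
    q=P[(abs(P[...,2]-.026)<.004)&(P[...,0]>.35)&(P[...,0]<.7)&(abs(P[...,1])<.3)]; np.save(f'r_{c}.npy',q);print(len(q))
    q=P[(P[...,2]>.15)&(P[...,0]>.5)];print('tall',len(q),np.round(np.percentile(q,[2,98],axis=0),3).tolist() if len(q) else 0)
E
```

```text
top [516.7 -17.3] [ 90.9 168.9] 10.0 [[457.0, 58.0], [487.0, -108.0], [576.0, -93.0], [547.0, 74.0]]
top [ 541.5 -265.4] [170.   90.7] 11.2 [[449.0, -237.0], [467.0, -326.0], [634.0, -293.0], [616.0, -204.0]]
post? 82 [ 0.5867 -0.2135  0.041 ]
792
tall 71668 [[0.525, -0.504, 0.161], [0.9, 0.668, 0.479]]
scene [513.1 -14.2] [ 93.2 176.1] 9.9 [[452.0, 64.0], [482.0, -109.0], [574.0, -93.0], [544.0, 81.0]]
scene [ 538.4 -259.7] [169.3  98.6] 11.7 [[445.0, -229.0], [465.0, -325.0], [631.0, -291.0], [611.0, -194.0]]
post? 35 [ 0.5905 -0.1987  0.0423]
985
tall 72306 [[0.511, -0.823, 0.158], [0.9, 0.658, 0.559]]
```

The top view shows the old box at (318,237), the new box at (407,228), the red cap at about (378,208), the heel at (397,195) and the end stop at (256,249). The microscope is at the right, beyond column 450, and loose orange pliers lie at (464,283). Next I fit the lane and overlay the model on the picture.

```bash
cat >> h.py <<'E'
def L2W(O,yaw,p):
    p=np.array(p,float).reshape(-1,3); c,s=np.cos(yaw),np.sin(yaw)
    return np.c_[O[0]+c*p[:,0]-s*p[:,1],O[1]+s*p[:,0]+c*p[:,1],p[:,2]]
def W2L(O,yaw,w):
    w=np.array(w,float).reshape(-1,2)-O; c,s=np.cos(yaw),np.sin(yaw)
    return np.c_[c*w[:,0]+s*w[:,1],-s*w[:,0]+c*w[:,1]]
E
python3 - <<'E'
from h import *
from scipy.optimize import least_squares
im,d=grab_frame('top');hsv=cv2.cvtColor(im,cv2.COLOR_BGR2HSV)
sub=((hsv[...,0]<8)|(hsv[...,0]>172))&(hsv[...,1]>130)
sub[:, :365]=0;sub[:,390:]=0;sub[:195]=0;sub[220:]=0
v,u=np.nonzero(sub);print('cap px',len(u),u.mean(),v.mean());cap=onz('top',[u.mean(),v.mean()],.046)[0];print(cap)
ref=[((8,-130),cap[:2],.3),((-50,210),(.4895,.128),1),((-100,65),(.4587,-.0212),1),((-100,65),(.466,-.0171),1),((25,-190),(.6314,-.2505),1),((25,-190),(.6325,-.24),1),((-50,210),(.4919,.1298),1)]
f=lambda q:np.concatenate([(L2W(q[:2],q[2],[[a[0]/1000,a[1]/1000,0]])[0,:2]-b)*1000/w for a,b,w in ref])
s=least_squares(f,[.573,-.066,.175],loss='soft_l1',f_scale=5);print(s.x,np.round(s.fun.reshape(-1,2)))
O,yaw=s.x[:2],s.x[2]
big=cv2.resize(im[180:290,240:450],None,fx=3.8,fy=3.8,interpolation=cv2.INTER_CUBIC)
def ln(a,b,z,col):
    t=np.linspace(0,1,20)[:,None];p=L2W(O,yaw,np.c_[(np.array(a)*(1-t)+np.array(b)*t)/1000,np.full(20,z/1000)])
    q=(proj('top',p)-[240,180]+.5)*3.8
    cv2.polylines(big,[np.round(q).astype(int)],False,col,1)
ln((0,-95),(0,222),26,(0,255,0));ln((-100,65),(-100,210),26,(0,255,0));ln((-100,210),(0,210),28,(255,0,0));ln((25,-225),(25,-155),28,(255,0,0))
a=np.linspace(0,6.3,9)
for i in range(8): ln((8+8*np.cos(a[i]),-130+8*np.sin(a[i])),(8+8*np.cos(a[i+1]),-130+8*np.sin(a[i+1])),49,(255,255,0))
cv2.imwrite('pics/ov.png',big)
for r,b in boxrects('top',im,d)[0]: print(np.round(W2L(O,yaw,np.array(r[0])/1000)*1000),np.round(W2L(O,yaw,b/1000)*1000).tolist())
E
```

```text
cap px 24 379.375 205.75
[ 0.60277087 -0.18905636  0.046     ]
[ 0.57305258 -0.06356802  0.17404493] [[ 2. -4.]
 [-2.  7.]
 [ 5.  4.]
 [-3.  0.]
 [-1.  4.]
 [-2. -6.]
 [-4.  5.]]
[[-48.  55.]] [[-93.0, 140.0], [-93.0, -29.0], [-2.0, -29.0], [-2.0, 140.0]]
[[ -66. -193.]] [[-152.0, -150.0], [-150.0, -241.0], [20.0, -237.0], [18.0, -146.0]]
```

View pics/ov.png

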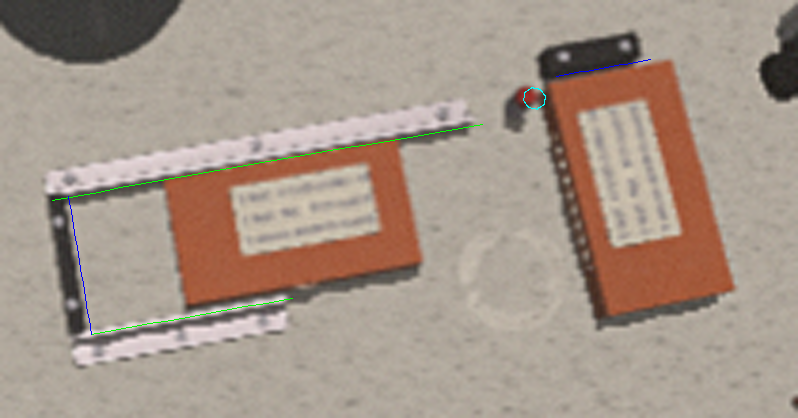

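The overlay shows the model about 6 mm too far to the right and 3 mm too far forward: the fence end is at (468,120), but drawn at (480,125). I correct for that and check the clearance to the right of the new box.

```bash
echo "O=np.array([.5745,-.0575]);YAW=.174" >> h.py; python3 - <<'E'
from h import *
M=np.zeros((24,40))
for c in ['top','scene']:
    im,d=grab_frame(c);P=cloud(c,d).reshape(-1,3);P=P[d.ravel()>0]
    l=W2L(O,YAW,P[:,:2])*1000
    i=((l[:,0]+260)//20).astype(int);j=((l[:,1]+460)//20).astype(int)
    ok=(i>=0)&(i<24)&(j>=0)&(j<40)&(P[:,2]<.6); np.maximum.at(M,(i[ok],j[ok]),P[ok,2]*1000)
print('cols y from -460 step20');
for a in range(24): print(-260+20*a,' '.join('%3d'%x for x in M[a]))
E
```

```text
cols y from -460 step20
-260   4   7   3   4   3  11  18  15  17   4   4   3   5   5   2   2   4   4   3   4   4   4   3   3   4   3   3   3   3   4   4   3   3   1   0   0   0   0   0   0
-240 388 402 400  41  13  18  16  18  16  14   4   3   3   3   4   3   4   4   3   4   5   3   4   3   4   4   3   3   3   5   3   4   4   2   4   2   3   3   5   1
-220 403 406 404  44  12  18  14   3   3   4   6   4   5   6   3   3   5   3   4   4   3   5   4   3   4   3   3   5   5   4   4   3   4   3   2   4   2   5   3   4
-200  45 395 388 305 194   5   4   4   5   4   3   3   5   3   3   2   4   5   2   5   3   3   4   4   3   5   3   3   4   4   4   4   5   2   3   3   3   3   3   3
-180 382 388 389 374 306   3   4   4   5   5   5   4   3   4   2   3   3   5   4   4   4   5   3   4   3   4   3   4   6   3   3   4   4   5   5   5   4   2   2   3
-160 389 389 388 387 310 189   4   5   3   4  38  38  39  38  37  39   3   3   4   4   4   4   3   4   4   3   3   4   6   3   3   4   4   3   3   3   3   3   3   4
-140 389 389 389 386 369 193   3   4   4   2  38  40  39  39  39  37   4   5   5   4  
[... 2162 characters left out ...]
 480 470 483 487 481 421   3   3   4   5   3
140   3   3   3   5   3   6   5   3   4   4   5   4   1  67 106 100   5   8   5  60  64  63   4   3   3   4   2 481 480 467 464 465 481 482 481 285   7   3  45  45
160   5   3   3   5   3   2  63  67  70  71   2   5   3   0  41   5   4   3   7   7   5   4   3   3   2   4   4 481 482 461 465 466 465 481 482 291   8  43  47  47
180 142 132   2   4   4   3  69  72  70  69  63   2   4   5   3   4   3   3   4   3   7   5   5   3   5   3   3 481 482 482 470 465 463 471 480 288  11  43  45  47
200 138 133 125 118 110 103  91  72  71  68  38   4   3   6   4   5   5   5   4   6   3   3   7   7  16  17   4 296 480 481 483 478 466 480 481 241  14   7   3   3
```

```bash
cat >> h.py <<'E'
def go(x,y,z,rel):
    """lane target (mm), tool yaw rel. to lane (deg): shift in present tool axes + turn"""
    s=observe(); p=s['tool_pos']; from scipy.spatial.transform import Rotation as Ro
    Rm=Ro.from_quat(s['ee_rot']).as_matrix(); yaw=np.degrees(np.arctan2(Rm[1,0],Rm[0,0]))
    l=W2L(O,YAW,p[:2])[0]*1000
    w=L2W(O,YAW,[[x/1000,y/1000,z/1000]])[0]
    print('t',round(s['t'],2),'lane',np.round(l,1),'z',round(p[2]*1000,1),'rel',round(yaw-np.degrees(YAW),1),'F',np.round(s['wrist_force'],1),'gap',round(s['finger_gap'],2),'j1,j6',np.round(s['joints'][[0,5]],2))
    print('shift',np.round(Rm.T@(w-p)*1000,1),'turn',round(yaw-np.degrees(YAW)-rel,1))
E
python3 -m pendant '[[31,-45,0,0,0],[31,-45,0,0,0],[31,-45,0,0,0],[31,-45,0,0,0],[31,-45,0,0,0]]'
python3 -m pendant '[[55,-22,0,0,0],[55,-22,0,0,0],[55,-22,0,0,0],[55,-22,0,0,0],[55,-22,0,0,-0.2]]'
python3 -m pendant '[[0,0,0,-10.5,-0.2],[0,0,0,-10.5,-0.2],[0,0,0,-10.5,-0.2],[0,0,0,-10.5,-0.2],[0,0,0,-10.5,-0.2]]'
python3 -m pendant '[[0,0,0,-10.5,-0.2],[0,0,0,-10.5,-0.2],[0,0,0,-10.5,-0.2],[0,0,0,0,-0.2],[0,0,0,0,-0.2]]'
python3 -c "
from h import *
go(-48,-77,60,90)"
```

```text
t: 2.58
tool_pos: [0.2477, -0.349, 0.2314]
ee_rot: [0.993, 0.122, 0.0, 0.0]
wrist_force: [1.8, 0.2, 0.2]
finger_gap: 0.502
grip_force: 0.0
t: 3.2
tool_pos: [0.489, -0.1758, 0.2317]
ee_rot: [0.993, 0.122, 0.0, 0.0]
wrist_force: [0.1, -0.8, 0.4]
finger_gap: 0.404
grip_force: 0.0
t: 3.82
tool_pos: [0.4875, -0.1771, 0.2314]
ee_rot: [0.834, 0.551, 0.0, 0.0]
wrist_force: [-0.3, -1.2, -0.6]
finger_gap: 0.399
grip_force: 0.0
t: 4.45
tool_pos: [0.4875, -0.1771, 0.2314]
ee_rot: [0.657, 0.754, 0.0, 0.0]
wrist_force: [-0.6, -0.1, 1.3]
finger_gap: 0.399
grip_force: 0.0
t 4.45 lane [-106.4 -102.8] z 231.4 rel 87.9 F [-0.6 -0.1  1.3] gap 0.4 j1,j6 [-0.5  -0.64]
shift [ 27.9  57.4 171.4] turn -2.1
```

```bash
python3 -m pendant '[[9,19,40,-2,-0.2],[9,19,40,0,-0.2],[9,19,40,0,-0.2],[0,0,40,0,-0.2],[0,0,11,0,-0.2]]'
python3 -c "
from h import *
go(-48,-77,9,90)
im,d=grab_frame('top');cv2.imwrite('pics/c1.png',cv2.resize(im[170:300,230:450],None,fx=3.6,fy=3.6))"
```

```text
t: 5.08
tool_pos: [0.5372, -0.1401, 0.0573]
ee_rot: [0.643, 0.766, -0.001, -0.003]
wrist_force: [0.2, 0.0, 0.2]
finger_gap: 0.398
grip_force: 0.0
t 5.08 lane [-51.1 -74.9] z 57.3 rel 90.0 F [0.2 0.  0.2] gap 0.4 j1,j6 [-0.4  -0.57]
shift [-2.2  3.3 48.3] turn -0.0
```

View pics/c1.png

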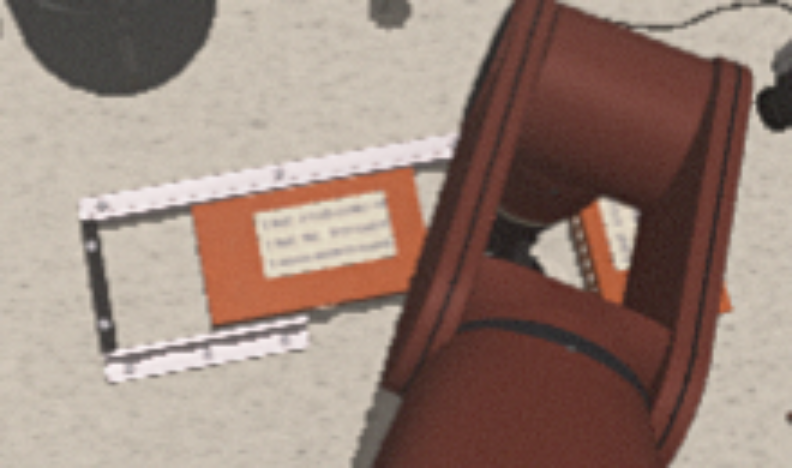

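The picture shows the gripper at about (510,240), standing free behind the old box, whose rear edge is at (425,200). I lower it and push.

```bash
python3 -m pendant '[[0,3,12,0,-0.2],[0,0,12,0,-0.2],[0,0,12,0,-0.2],[0,0,12,0,-0.2],[0,0,0,0,-0.2]]'
python3 -m pendant '[[10,0,0,0,-0.2],[10,0,0,0,-0.2],[10,0,0,0,-0.2],[10,0,0,0,-0.2],[10,0,0,0,-0.2]]'
python3 -m pendant '[[8,0,0,0,-0.2],[8,0,0,0,-0.2],[8,0,0,0,-0.2],[8,0,0,0,-0.2],[4,0,0,0,-0.2]]'
python3 -c "
from h import *
go(-48,27,9,90)
im,d=grab_frame('top')
for r,b in boxrects('top',im,d)[0]: print(np.round(W2L(O,YAW,np.array(r[0])/1000)*1000),r[1:],np.round(W2L(O,YAW,b/1000)*1000).tolist())
"
```

```text
t: 5.75
tool_pos: [0.5411, -0.1403, 0.0109]
ee_rot: [0.643, 0.766, -0.0, -0.001]
wrist_force: [-0.9, 0.5, -0.5]
finger_gap: 0.399
grip_force: 0.0
t: 6.38
tool_pos: [0.5338, -0.0909, 0.0127]
ee_rot: [0.642, 0.766, 0.0, 0.0]
wrist_force: [0.0, -1.1, 1.0]
finger_gap: 0.404
grip_force: 0.7
t: 7.0
tool_pos: [0.5271, -0.0555, 0.0122]
ee_rot: [0.642, 0.766, -0.0, -0.0]
wrist_force: [0.1, -0.5, 0.3]
finger_gap: 0.397
grip_force: 0.6
t 7.0 lane [-46.3  10.2] z 12.2 rel 90.1 F [ 0.1 -0.5  0.3] gap 0.4 j1,j6 [-0.25 -0.43]
shift [16.8 -1.6  3.2] turn 0.1
[[-50. 124.]] ((91.45934295654297, 134.8231964111328), 9.73092269897461) [[-96.0, 192.0], [-96.0, 57.0], [-5.0, 56.0], [-4.0, 191.0]]
[[ -69. -199.]] ((170.15914916992188, 90.78633880615234), 10.956527709960938) [[-154.0, -155.0], [-153.0, -246.0], [17.0, -243.0], [16.0, -152.0]]
```

```bash

python3 -m pendant '[[5,0,2,0,-0.2],[4,0,0,0,-0.2],[3,0,0,0,-0.2],[2,0,0,0,-0.2],[2,0,0,0,-0.2]]'
python3 -m pendant '[[1,0,0,0,-0.2],[1,0,0,0,-0.2],[1,0,0,0,-0.2],[0,0,0,0,-0.2],[0,0,0,0,-0.2]]'
python3 -c "
from h import *
go(-48,27,9,90)
im,d=grab_frame('top')
for r,b in boxrects('top',im,d)[0]: print(np.round(W2L(O,YAW,np.array(r[0])/1000)*1000),r[1:],np.round(W2L(O,YAW,b/1000)*1000).tolist())
"
```

```text
t: 7.68
tool_pos: [0.5245, -0.0408, 0.0103]
ee_rot: [0.642, 0.766, -0.0, 0.0]
wrist_force: [0.7, -7.6, -0.8]
finger_gap: 0.402
grip_force: 3.9
t: 8.3
tool_pos: [0.5247, -0.0407, 0.0109]
ee_rot: [0.642, 0.766, -0.002, 0.002]
wrist_force: [-0.6, -14.8, -1.0]
finger_gap: 0.401
grip_force: 7.4
t 8.3 lane [-46.1  25.1] z 10.9 rel 90.1 F [ -0.6 -14.8  -1. ] gap 0.4 j1,j6 [-0.22 -0.4 ]
shift [ 1.9 -1.9  1.9] turn 0.1
[[-50. 156.]] ((91.21092987060547, 103.86882019042969), 10.25574779510498) [[-96.0, 208.0], [-95.0, 104.0], [-4.0, 105.0], [-5.0, 208.0]]
[[ -68. -199.]] ((169.983642578125, 90.94799041748047), 11.309996604919434) [[-155.0, -155.0], [-152.0, -246.0], [18.0, -242.0], [15.0, -151.0]]
```

The old box is home: contact force is 15 N and its front edge is at 208. I retreat and go over to the far side of the new box.

```bash

python3 -m pendant '[[-20,0,0,0,-0.2],[-20,0,-30,0,-0.2],[-10,0,-45,0,-0.2],[-30,-5,-45,0,-0.2],[-40,-10,0,0,0.4]]'
python3 -m pendant '[[-40,-10,0,0,0.4],[-40,-10,0,0,0.4],[-40,-10,0,0,0.4],[-40,-4,0,0,0.4],[-13,0,0,0,0.4]]'
python3 -c "
from h import *
go(-95,-268,6,91)
im,d=grab_frame('top');cv2.imwrite('pics/c2.png',cv2.resize(im[170:300,230:450],None,fx=3.6,fy=3.6))
for r,b in boxrects('top',im,d)[0]: print(np.round(W2L(O,YAW,np.array(r[0])/1000)*1000),r[1:],np.round(W2L(O,YAW,b/1000)*1000).tolist())
"
```

```text
t: 8.98
tool_pos: [0.5334, -0.16, 0.1354]
ee_rot: [0.642, 0.767, 0.002, 0.004]
wrist_force: [0.6, -0.5, -0.3]
finger_gap: 0.6
grip_force: 0.0
t: 9.6
tool_pos: [0.5264, -0.3369, 0.1302]
ee_rot: [0.644, 0.765, 0.0, 0.0]
wrist_force: [-0.3, 1.3, 0.8]
finger_gap: 0.707
grip_force: 0.0
t 9.6 lane [ -95.8 -266.8] z 130.2 rel 89.9 F [-0.3  1.3  0.8] gap 0.71 j1,j6 [-0.7  -0.87]
shift [ -1.2   0.7 124.2] turn -1.1
[[-50. 123.]] ((91.48060607910156, 169.20474243164062), 10.077765464782715) [[-96.0, 208.0], [-96.0, 38.0], [-4.0, 39.0], [-5.0, 208.0]]
[[ -68. -199.]] ((170.00025939941406, 91.48465728759766), 11.751659393310547) [[-155.0, -156.0], [-152.0, -247.0], [18.0, -242.0], [15.0, -151.0]]
```

```bash

python3 -m pendant '[[-4,0,25,-1.5,0.4],[0,0,30,0,0.4],[0,0,30,0,0.4],[0,0,25,0,0.4],[0,0,13,0,0.4]]'
python3 -m pendant '[[5,0,0,0,0.4],[5,0,0,0,0.4],[4,0,0,0,0.4],[4,0,0,0,0.4],[4,0,0,0,0.4]]'
python3 -c "
from h import *
go(-95,-268,7,91.5)
im,d=grab_frame('scene')
cv2.imwrite('pics/c3.png',cv2.resize(im[80:260,230:470],None,fx=3.2,fy=3.2))
"
```

```text
t: 10.28
tool_pos: [0.5267, -0.3363, 0.0055]
ee_rot: [0.632, 0.775, 0.0, -0.002]
wrist_force: [-0.8, 0.4, 0.2]
finger_gap: 0.701
grip_force: 0.0
t: 10.9
tool_pos: [0.5235, -0.3171, 0.0081]
ee_rot: [0.633, 0.775, -0.0, 0.001]
wrist_force: [0.8, -1.9, 1.4]
finger_gap: 0.703
grip_force: 0.7
t 10.9 lane [ -95.1 -246.8] z 8.1 rel 91.6 F [ 0.8 -1.9  1.4] gap 0.7 j1,j6 [-0.67 -0.87]
shift [-21.2  -0.4   1.2] turn 0.1
```

View pics/c3.png

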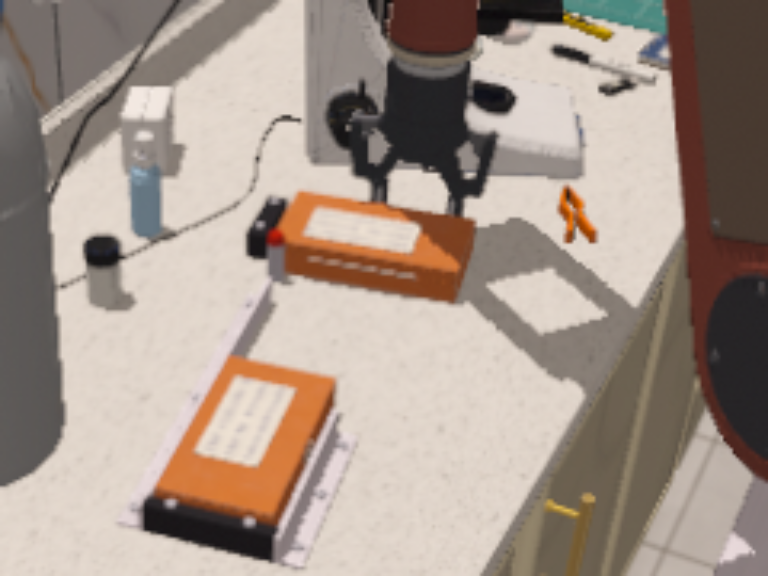

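The gripper has both fingers flat on the clasp side of the new box, at about (375,195) and (455,200). The post at (277,250) is beside the near-left corner. Now I push the box round the post in an arc.

```bash

python3 -m pendant '[[3,0,1,0,0.4],[2,0,0,0,0.4],[9.4,-9.3,0,5,0.4],[9.4,-9.3,0,5,0.4],[9.4,-9.3,0,5,0.4]]'
cat > chk.py <<'E'
from h import *
import sys
a=np.radians(float(sys.argv[1])); c,s=np.cos(a-np.pi/2),np.sin(a-np.pi/2); r=np.array([-103,-111.])
p=np.array([8,-131])+[c*r[0]-s*r[1],s*r[0]+c*r[1]]
go(p[0],p[1],7,float(sys.argv[1]))
for n in ['top','scene']:
    for r,b in boxrects(n)[0]: print(n,np.round(W2L(O,YAW,np.array(r[0])/1000)*1000),np.round(r[1]),round(r[2]-10,1),np.round(W2L(O,YAW,b/1000)*1000).tolist())
E
python3 chk.py 76.5
```

```text
t: 11.58
tool_pos: [0.4907, -0.2866, 0.006]
ee_rot: [0.729, 0.684, 0.0, -0.0]
wrist_force: [-0.1, -0.3, -0.1]
finger_gap: 0.701
grip_force: 0.4
t 11.57 lane [-122.2 -211.2] z 6.0 rel 76.4 F [-0.1 -0.3 -0.1] gap 0.7 j1,j6 [-0.67 -0.6 ]
shift [-2.6  4.9 -1. ] turn -0.1
top [[-50. 123.]] [ 91. 169.] 0.1 [[-96.0, 208.0], [-96.0, 38.0], [-4.0, 39.0], [-5.0, 208.0]]
top [[ -78. -162.]] [ 90. 171.] 73.8 [[-173.0, -181.0], [-9.0, -229.0], [16.0, -142.0], [-148.0, -95.0]]
scene [[-53. 128.]] [ 93. 176.] -0.1 [[-99.0, 216.0], [-100.0, 40.0], [-6.0, 40.0], [-6.0, 216.0]]
scene [[ -80. -154.]] [ 99. 174.] 72.0 [[-178.0, -175.0], [-13.0, -228.0], [17.0, -134.0], [-148.0, -81.0]]
```

```bash

python3 -m pendant '[[9,-8,0,5,0.4],[9,-8,0,5,0.4],[9,-8.5,0,5,0.4],[9,-9,0,5,0.4],[9.2,-9.3,0,5,0.4]]'
python3 chk.py 51.5
```

```text
t: 12.3
tool_pos: [0.4605, -0.2332, 0.0063]
ee_rot: [0.86, 0.511, 0.0, 0.0]
wrist_force: [0.5, -0.3, 0.1]
finger_gap: 0.702
grip_force: 0.4
t 12.3 lane [-142.7 -153.3] z 6.3 rel 51.5 F [ 0.5 -0.3  0.1] gap 0.7 j1,j6 [-0.62 -0.12]
shift [ 0.3  1.  -0.7] turn 0.0
top [[-50. 123.]] [ 91. 169.] 0.2 [[-96.0, 208.0], [-96.0, 38.0], [-4.0, 39.0], [-5.0, 208.0]]
top [[ -82. -127.]] [ 91. 172.] 50.4 [[-177.0, -108.0], [-44.0, -217.0], [14.0, -147.0], [-119.0, -37.0]]
scene [[-53. 127.]] [ 93. 174.] -0.1 [[-99.0, 214.0], [-99.0, 40.0], [-6.0, 40.0], [-6.0, 214.0]]
scene [[ -83. -123.]] [ 99. 174.] 49.2 [[-181.0, -103.0], [-49.0, -217.0], [15.0, -142.0], [-116.0, -28.0]]
```

```bash

python3 -m pendant '[[9.4,-9,0,5,0.4],[9.4,-9,0,5,0.4],[9.4,-9,0,5,0.4],[9.4,-9.3,0,5,0.4],[9.4,-9.3,0,5,0.4]]'
python3 chk.py 26.5
```

```text
t: 13.02
tool_pos: [0.4545, -0.1688, 0.0064]
ee_rot: [0.95, 0.314, 0.0, 0.0]
wrist_force: [-0.7, -1.5, 0.1]
finger_gap: 0.698
grip_force: 0.4
t 13.03 lane [-137.5  -88.8] z 6.4 rel 26.6 F [-0.7 -1.5  0.1] gap 0.7 j1,j6 [-0.52  0.41]
shift [ 0.4 -0.3 -0.6] turn 0.1
top [[-50. 123.]] [ 91. 170.] 0.0 [[-96.0, 208.0], [-96.0, 38.0], [-4.0, 38.0], [-5.0, 208.0]]
top [[-68. -92.]] [ 87. 173.] 27.4 [[-147.0, -35.0], [-67.0, -189.0], [10.0, -149.0], [-70.0, 5.0]]
scene [[-52. 125.]] [ 93. 177.] 0.1 [[-99.0, 213.0], [-99.0, 36.0], [-6.0, 36.0], [-6.0, 214.0]]
scene [[-72. -88.]] [ 91. 175.] 25.7 [[-151.0, -29.0], [-75.0, -187.0], [7.0, -147.0], [-69.0, 11.0]]
```

```bash

python3 -m pendant '[[9.4,-9.3,0,5,0.4],[9.4,-9.3,0,5,0.4],[9.4,-9.3,0,5,0.4],[9.4,-9.3,0,5,0.4],[7.4,-7.3,0,4,0.4]]'
python3 chk.py 0
```

```text
t: 13.75
tool_pos: [0.4743, -0.1092, 0.0063]
ee_rot: [0.994, 0.11, -0.0, 0.0]
wrist_force: [-1.0, -0.1, 0.2]
finger_gap: 0.698
grip_force: 0.4
t 13.75 lane [-107.7  -33.6] z 6.3 rel 2.7 F [-1.  -0.1  0.2] gap 0.7 j1,j6 [-0.39  0.96]
shift [ 4.9 -5.4 -0.7] turn 2.7
top [[-50. 123.]] [ 91. 169.] 0.1 [[-96.0, 208.0], [-95.0, 38.0], [-4.0, 39.0], [-5.0, 208.0]]
top [[-47.  -5.]] [55. 91.] 78.8 [[-97.0, -23.0], [-8.0, -41.0], [3.0, 13.0], [-87.0, 30.0]]
scene [[-53. 125.]] [ 92. 178.] -0.1 [[-99.0, 214.0], [-99.0, 36.0], [-6.0, 36.0], [-6.0, 214.0]]
scene [[-50. -64.]] [ 90. 174.] 1.9 [[-98.0, 22.0], [-92.0, -152.0], [-2.0, -149.0], [-8.0, 25.0]]
```

```bash

python3 -m pendant '[[3,-3,0,2.7,0.4],[2,0,0,0,0.4],[1,0,0,0,0.4],[1,0,0,0,0.4],[0,0,0,0,0.4]]'
python3 chk.py 0
```

```text
t: 14.48
tool_pos: [0.4777, -0.1054, 0.0059]
ee_rot: [0.996, 0.087, -0.003, -0.0]
wrist_force: [-9.4, -3.1, 7.2]
finger_gap: 0.706
grip_force: 5.2
t 14.47 lane [-103.6  -30.4] z 5.9 rel 0.0 F [-9.4 -3.1  7.2] gap 0.71 j1,j6 [-0.38  1.02]
shift [ 0.6 -2.4 -1.1] turn 0.0
top [[-50. 123.]] [ 91. 170.] 0.1 [[-96.0, 208.0], [-96.0, 38.0], [-4.0, 38.0], [-5.0, 208.0]]
scene [[-53. 125.]] [ 93. 178.] -0.1 [[-99.0, 214.0], [-99.0, 36.0], [-6.0, 36.0], [-6.0, 213.0]]
scene [[-47.  -3.]] [89. 59.] 5.9 [[-94.0, 21.0], [-88.0, -37.0], [0.0, -28.0], [-6.0, 30.0]]
```

```bash

python3 -m pendant '[[-15,0,0,0,0.4],[-20,0,0,0,0.4],[0,0,-40,0,0.4],[0,0,-40,0,0.4],[0,0,-40,0,-0.2]]'
python3 -m pendant '[[0,30,0,-10.5,-0.2],[0,0,0,-10.5,-0.2],[0,0,0,-10.5,-0.2],[0,0,0,-10.5,-0.2],[0,0,0,-10.5,-0.2]]'
python3 -m pendant '[[0,0,0,-10.5,-0.2],[0,0,0,-10.5,-0.2],[0,0,0,-10.5,-0.2],[0,0,0,-6,-0.2],[0,0,0,0,-0.2]]'
python3 -c "
from h import *
go(-46,-195,60,90)"
python3 chk.py 90; python3 -c "
from h import *
im,d=grab_frame('scene')
cv2.imwrite('pics/c4.png',cv2.resize(im[80:260,230:470],None,fx=3.2,fy=3.2))
"
```

```text
t: 15.2
tool_pos: [0.4451, -0.1108, 0.1274]
ee_rot: [0.996, 0.086, 0.0, 0.0]
wrist_force: [0.3, 0.4, -0.6]
finger_gap: 0.501
grip_force: 0.0
t: 15.82
tool_pos: [0.4504, -0.1404, 0.1262]
ee_rot: [0.854, 0.521, 0.0, 0.0]
wrist_force: [0.2, 0.4, -0.5]
finger_gap: 0.401
grip_force: 0.0
t: 16.45
tool_pos: [0.4504, -0.1403, 0.1262]
ee_rot: [0.644, 0.765, 0.0, 0.0]
wrist_force: [0.5, 0.1, 0.2]
finger_gap: 0.397
grip_force: 0.0
t 16.45 lane [-136.6  -60.1] z 126.2 rel 89.9 F [0.5 0.1 0.2] gap 0.4 j1,j6 [-0.47 -0.64]
shift [-134.7   90.9   66.3] turn -0.1
t 16.45 lane [-136.6  -60.1] z 126.2 rel 89.9 F [0.5 0.1 0.2] gap 0.4 j1,j6 [-0.47 -0.64]
shift [-181.8   41.9  119.3] turn -0.1
top [[-50. 123.]] [ 91. 169.] -0.0 [[-96.0, 208.0], [-96.0, 38.0], [-5.0, 38.0], [-5.0, 208.0]]
top [[-47. -42.]] [ 91. 120.] -0.6 [[-92.0, 18.0], [-93.0, -102.0], [-2.0, -103.0], [-1.0, 18.0]]
scene [[-53. 125.]] [ 93. 179.] -0.1 [[-99.0, 215.0], [-99.0, 36.0], [-6.0, 36.0], [-6.0, 215.0]]
scene [[-49. -63.]] [ 92. 175.] 0.5 [[-96.0, 24.0], [-94.0, -151.0], [-2.0, -150.0], [-3.0, 25.0]]
```

View pics/c4.png

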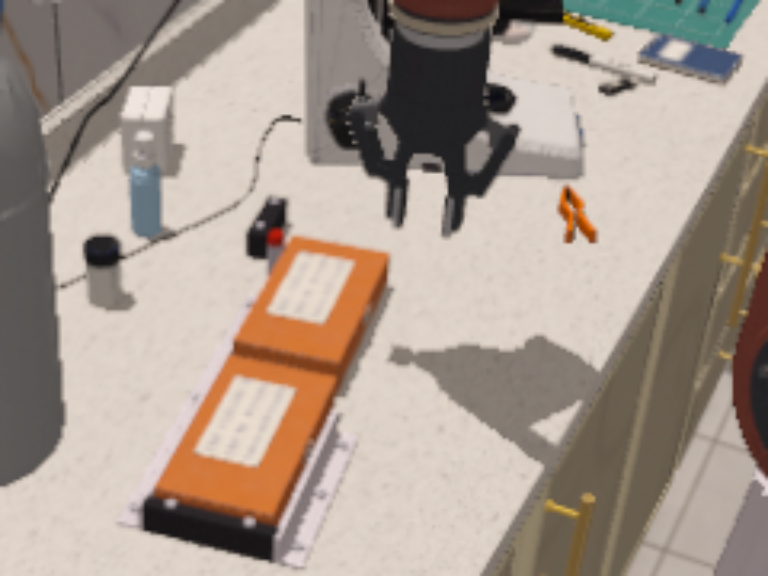

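The box now lies along the fence, squared up, with about a 20 mm gap at (285,365). I go behind it and push.

```bash

python3 -m pendant '[[-28,18,0,0,-0.2],[-28,18,0,0,-0.2],[-28,18,0,0,-0.2],[-28,18,0,0,-0.2],[-15,18,0,0,-0.2]]'
python3 -m pendant '[[0,0,30,0,-0.2],[0,0,30,0,-0.2],[0,0,30,0,-0.2],[0,0,20,0,-0.2],[0,0,7,0,-0.2]]'
python3 -c "
from h import *
go(-46,-144,9,90)"
```

```text
t: 17.23
tool_pos: [0.5617, -0.2514, 0.1261]
ee_rot: [0.645, 0.764, -0.0, 0.0]
wrist_force: [-0.4, 0.3, 0.0]
finger_gap: 0.403
grip_force: 0.0
t: 17.85
tool_pos: [0.5603, -0.2494, 0.0078]
ee_rot: [0.644, 0.765, -0.0, -0.001]
wrist_force: [-0.9, -0.8, -0.2]
finger_gap: 0.396
grip_force: 0.0
t 17.85 lane [ -47.3 -186.6] z 7.8 rel 89.8 F [-0.9 -0.8 -0.2] gap 0.4 j1,j6 [-0.55 -0.72]
shift [42.6  1.1 -1.1] turn -0.2
```

```bash

python3 -m pendant '[[8,0,0,0,-0.2],[8,0,0,0,-0.2],[7,0,0,0,-0.2],[5,0,0,0,-0.2],[5,0,0,0,-0.2]]'
python3 -m pendant '[[3,0,0,0,-0.2],[3,0,0,0,-0.2],[2,0,0,0,-0.2],[1,0,0,0,-0.2],[1,0,0,0,-0.2]]'
python3 chk.py 90
```

```text
t: 18.48
tool_pos: [0.5559, -0.2175, 0.01]
ee_rot: [0.644, 0.765, 0.0, 0.001]
wrist_force: [0.9, -1.3, 1.0]
finger_gap: 0.398
grip_force: 0.8
t: 19.1
tool_pos: [0.5546, -0.2101, 0.0099]
ee_rot: [0.644, 0.765, -0.001, 0.002]
wrist_force: [1.6, -10.8, -1.4]
finger_gap: 0.405
grip_force: 6.0
t 19.1 lane [ -46.  -146.9] z 9.9 rel 89.9 F [  1.6 -10.8  -1.4] gap 0.4 j1,j6 [-0.49 -0.66]
shift [-95.2 -48.8   3.2] turn -0.1
top [[-49.  55.]] [ 93. 308.] 0.8 [[-98.0, 208.0], [-94.0, -100.0], [-0.0, -99.0], [-5.0, 209.0]]
scene [[-51.  40.]] [ 94. 350.] 0.9 [[-101.0, 214.0], [-95.0, -136.0], [-1.0, -134.0], [-7.0, 215.0]]
```

```bash

python3 -m pendant '[[-10,0,0,0,-0.2],[-20,0,0,0,-0.2],[0,0,-40,0,-0.2],[0,0,-45,0,-0.2],[0,-40,-45,0,-0.2]]'
python3 -m pendant '[[0,-40,0,0,-0.2],[0,-40,0,0,-0.2],[0,-30,0,0,-0.2],[0,0,0,0,-0.2],[0,0,0,0,-0.2]]'
python3 chk.py 90; python3 -c "
from h import *
im,d=grab_frame('top')
cv2.imwrite('pics/c5.png',cv2.resize(im[170:300,230:450],None,fx=3.6,fy=3.6))
"
```

```text
t: 19.82
tool_pos: [0.5206, -0.2448, 0.1408]
ee_rot: [0.643, 0.765, 0.0, 0.001]
wrist_force: [0.8, -0.2, 1.0]
finger_gap: 0.396
grip_force: 0.0
t: 20.45
tool_pos: [0.4116, -0.2633, 0.1396]
ee_rot: [0.644, 0.765, 0.0, 0.0]
wrist_force: [-0.1, 0.6, 0.5]
finger_gap: 0.404
grip_force: 0.0
t 20.45 lane [-196.1 -174.5] z 139.6 rel 89.8 F [-0.1  0.6  0.5] gap 0.4 j1,j6 [-0.73 -0.9 ]
shift [-67.1 101.2 132.7] turn -0.2
top [[-49.  37.]] [ 93. 343.] 0.8 [[-98.0, 208.0], [-93.0, -135.0], [0.0, -133.0], [-5.0, 209.0]]
scene [[-51.  41.]] [ 95. 345.] 0.9 [[-102.0, 213.0], [-96.0, -132.0], [-1.0, -131.0], [-7.0, 214.0]]
```

View pics/c5.png

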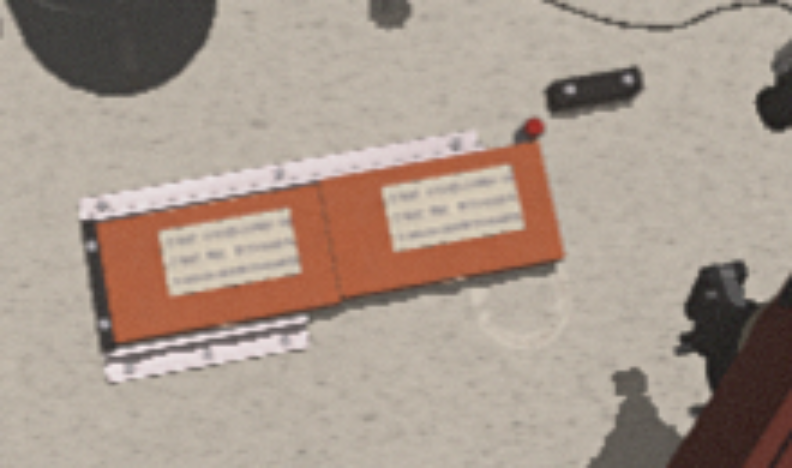

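The picture shows both boxes closed up, with the seam at (330,240). They are square along the fence and against the end stop at (97,290), the clasp faces the robot at (460,278), and the arm is clear. I hand the job in.

```bash
python3 -c "
from plant import *
print(close_job())"
```

```text
the job is handed in; nothing more can be done
None
```

I handed the job in with the old box home against the end stop and the new box turned about the post and closed up behind it along the fence, clasp side out; `close_job()` gave no verdict, and I did not re-measure the bystanders at the end.

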